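# Turn over the finish-sample leaf

## Robot

A 6-joint arm with a two-finger parallel gripper is mounted at the origin on the work surface. World frame = base frame: x ahead of the robot, y to its left, z up, the work surface at z = 0. Lengths are in m, angles in rad, forces in N, time in s.
With the tool pointing down it reaches from about 0.225 to 0.875 m from the base axis. Payload 3.4 kg.
Tool frame: the origin (TCP) lies midway between the tips of the shut fingers; the grasp point (between the pads) lies arm.hold_point_z behind it (arm.hold_point_z is the distance from the TCP to the grasp point, in m); z points along the fingers, y is the direction in which the jaws open and shut (so a half turn about z gives the same grasp; the last joint's range is limited). The gripper opens to 85 mm and grips with 20 to 120 N. Pads are 22 mm wide; open, the fingers measure 114 mm over their backs; the gripper's body (76 mm by 85 mm) begins 54 mm behind the grasp point. The pads swing forward as they close: fully open they stand 13 mm farther back than shut.
Start: joints at [-1.258, 0.276, 1.505, -0, 1.361, -0.121], TCP at [0.242, -0.522, 0.231] pointing down, gripper open.
Joint ranges: [-2.89, 2.89], [-0.75, 2.08], [0.22, 2.7], [-1.18, 4.32], [0.11, 2.71], [-2.7, 2.7]. Speed limits (rad/s): [2.57, 2.57, 3.14, 3.14, 3.14, 3.14].

## Interface

Orientations are given as a rotation vector (axis times angle).
In Python, from station import sensors, cams, job, spotter, arm gives the robot as it stands.
- The arm moves only by the tool jog_arm, never from a script. Its argument "targets" is a list of rows, each a list of 7 numbers: the turn, a rotation vector about the tool's x, y, z in rad, then the shift along the tool's x, y, z in cm, then the opening, from 0 (shut) to 1 (fully open). In form: [[wx, wy, wz, tx, ty, tz, gripper], ...]. A call has 1 to 20 rows; each row shifts and turns the pose as measured when the row begins, along the tool's axes as they then stand; what a row does not reach is not made up. A row lasts 1/10 s, in which the tool goes at most 50 mm and 8.59 degrees, less where a joint would pass 70% of its speed; a pose out of reach is approached as far as the arm can. A call is refused whole if a number of a shift passes 5 or a number of a turn 0.15, either way. A call with a gripper value outside its range is refused whole. The fingers move at their own pace and stop on an object; "newtons" is the grip in N (left out, the last holds). Time passes only in rows, so rows that do not move let the fingers close. It gives the time, the measured TCP pose, the force and the opening at its end, in the units of the state.
- sensors.sense(): the state, without advancing time (a new reading comes with each control period).
- cams.get_image(name): name is "scene" or "top" or "wrist"; returns the picture (420x560x3 uint8, blue, green, red); there is no depth.
- cams.camera_params(name): a dict with "fx", "fy", "cx", "cy" (pixels), "cam_to_world" (4x4, takes a point from camera to world coordinates); the wrist camera has in their place "T_tool_cam" (4x4, takes a point from camera to tool coordinates, whose origin is the TCP and whose axes are the flange's). Camera axes: x right, y up, looking along -z (the intrinsics and any distortion apply to the point x, -y, -z); pixel columns grow to the right and rows downward; lengths in m; the calibration is good to about 2 mm. A picture is of the moment at which its call begins: read the wrist's pose just before it. camera_params takes no time and is no camera call.
- job.finish_job(): hands the job in, once; it reports no verdict.
Trained networks look in the newest picture that a camera, given by its name, has taken for a name from the list of things; names that differ only in an ending like _2 or _b are one class to them, and where a whole thing is asked for, a point or a joint stands for the part that bears it (a point fixed in the world has none). Each returns a list of dicts, best first, with "score" (0 to 1); they miss things now and then, are a little off and sometimes report something else, mostly with a low value. They report only what shows in the picture. A call takes as long as a camera call.
- spotter.boxes_of(name, camera): "at" ([column, row] in pixels, amid what is visible of it).
The state is a dict: "time": time; "joints": joint angles; "joint_velocities": joint speeds; "joint_efforts": joint torques, N m; "ee_pos": TCP position; "tool_rot": TCP orientation; "ft_force": force on the tool from outside, world axes, zero at the start; "torque": the same for the moment, N m; "opening": finger opening in m.
Only numpy, scipy, OpenCV 4.12 (cv2) and the standard library are available. Lean on these libraries where they do the work, as an engineer would, in place of code of your own. Each camera call takes 0.05 s, during which the arm holds its last target.

## Task

Turn the sample leaf with the green tab over its spine, away from the robot, until it lies fully flat on the far half of its block with the white side up. Do it gently, with the fingertips under the tab and then pressing from above, never pinching the leaf, flinging it, or lifting or shoving its block. Leave the leaf with the orange tab and everything else where it is, and finish with the gripper clear.

Things in the scene. Friction and masses are not known exactly. Their poses are not given: they have to be found in the camera images.
- green_block: grey weighted steel block, 140 x 140 mm, 55 mm high, 3 kg, loose on a rubber foot; origin at the centre of its underside, x from the robot's side to the far side, y along the spine, z up. The leaf with the green tab is hinged across the middle of its top and can lie on either half; the tab's end overhangs the block by 36 mm, with free space beneath.
- green_leaf (a joint): angle of the green-tabbed leaf in rad: 0 = flat on the half nearer the robot, pi/2 = upright, pi = flat on the far half (stops at both ends). Starts partly raised, 0.2 to 0.7. The hinge is stiff: the leaf (0.1 to 0.2 kg) stays at any angle it is left at and needs up to 5 N at the tab to turn
- green_tab (a point): centre of the green tab (60 mm wide along the spine, 21 mm long, 6 mm thick), mid-thickness, 95.5 mm from the spine axis; x axis along the leaf towards the spine. The tab is at the middle of the free edge of a rigid leaf 128 mm wide, 6 mm thick, walnut brown on top at the start and white beneath; spine axis to panel edge 86 mm, to tab end 106 mm
- green_spine (a point): middle of the green leaf's spine axis, 62 mm above the worktop; axes those of the block
- orange_block: the same block and leaf as the green one, but with an orange tab; to be left alone; origin and axes as for the green block
- orange_leaf (a joint): angle of the orange-tabbed leaf, same meaning as for the green one; starts at 0 to 0.3; to be left alone
- orange_tab (a point): centre of the orange tab (60 mm wide along the spine, 21 mm long, 6 mm thick), mid-thickness, 95.5 mm from the spine axis; x axis along the leaf towards the spine. The tab is at the middle of the free edge of a rigid leaf 128 mm wide, 6 mm thick, walnut brown on top at the start and white beneath; spine axis to panel edge 86 mm, to tab end 106 mm
- knob: black drawer knob standing on the worktop, 36 mm across, 32 mm high; origin at the centre of its underside; bystander
- ramekin: glass ramekin, 84 mm across the rim, 45 mm high; origin at the centre of its underside; bystander
- castor: castor standing wheel up on its 50 x 50 mm steel plate, green wheel, 66 mm high; origin at the centre of its underside; bystander
- level: aluminium spirit level 325 x 25 x 45 mm lying on the worktop with its length along its y axis, beyond the blocks; origin at the centre of its underside; bystander

How it is judged:
On the way, in this order (a step that is already met when the one before it is completed fails the run):
1. the green-tabbed leaf is upright, pushed by the fingers (value of joint green_leaf between 1.3 and 2.2 rad and contact force between the fingers and green_leaf above 0.2 N), for 0.05 s.
2. the green-tabbed leaf lies flat on the far half (value of joint green_leaf above 3.04 rad), for 0.2 s.
At the end, for the whole second after the job is handed in: The green-tabbed leaf lies at rest on the far half of its block within 0.1 rad of flat, its block stands level within 20 mm of where it was, and the orange leaf (30 mm), its block (20 mm) and the other objects (25 mm) are where they started (value of joint green_leaf above 3.04 rad and velocity of joint green_leaf between -0.05 and 0.05 rad/s and distance of each of green_block, orange_block from where it was at the start of the episode below 0.02 m and angle between green_block's own z axis and vertical below 0.05 rad and distance of orange_tab from where it was at the start of the episode below 0.03 m and distance of each of knob, ramekin, castor, level from where it was at the start of the episode below 0.025 m); the robot touches nothing.
It fails at once if the green leaf is pinched, or pressed harder than 45 N ((value of joint green_leaf below 2.8 rad and contact force between the fingers and green_leaf above 25 N) or contact force between the fingers and green_leaf above 45 N).
It fails at once if the green leaf is flung (turns faster than 5 rad/s) (velocity of joint green_leaf above 5 rad/s or velocity of joint green_leaf below -5 rad/s).
It fails at once if the green leaf's block is lifted, tipped or shoved (angle between green_block's own z axis and vertical above 0.12 rad or distance of green_block from where it was at the start of the episode above 0.02 m).
It fails at once if the orange leaf or its block is moved (distance of orange_tab from where it was at the start of the episode above 0.03 m or distance of orange_block from where it was at the start of the episode above 0.02 m).
It fails at once if the knob, ramekin, castor or level is moved or lifted (distance of any of knob, ramekin, castor, level from where it was at the start of the episode above 0.025 m).
It also fails if it takes over 48 s, if anything falls off the work surface, if the arm or the gripper's body presses on something with over 40 N, if the wrist force passes 120 N, or if a joint passes its speed limit or range.

## Working session

There is one attempt and no reset: what is moved stays moved. The work goes in short steps, Python scripts to look and compute and a tool call to move; the robot and the scene stay as the last step left them, time stands still between calls to the robot, and variables do not carry over. Pictures are saved under pics/ and viewed, and the job is handed in when it is done.

Besides the shell and the picture viewer there is one more tool, called after "Request:" as name(argument=value, ...) on one line, values as JSON. jog_arm: Moves the arm, as the interface text tells. Its arguments: {"type":"object","properties":{"targets":{"type":"array"},"newtons":{"type":"number"}},"required":["targets"]}

```bash
mkdir -p pics; ls; python3 - <<'E'
from station import sensors, cams, job, spotter, arm
import cv2
print(sensors.sense()); print(arm.hold_point_z)
for n in ["scene","top","wrist"]:
    im=cams.get_image(n); cv2.imwrite(f"pics/{n}0.png",im)
    p=cams.camera_params(n); print(n,p)
    for t in ["green_tab","orange_tab","green_block","green_spine"]:
        try: print(n,t,spotter.boxes_of(t,n)[:2])
        except Exception as e: print(e)
E
```

```text
pics
{'time': 0.0, 'joints': array([-1.25798657e+00,  2.76589231e-01,  1.50614038e+00, -2.72250604e-05,
        1.36067989e+00, -1.21001719e-01]), 'joint_velocities': array([ 6.80497161e-05,  1.15499169e-03, -2.39642700e-04,  1.35107019e-03,
       -2.27423297e-04, -4.26442106e-04]), 'joint_efforts': array([-8.16852098e-04, -4.16782701e+01, -2.45807004e+01, -2.16732960e-04,
        1.10198470e-02,  1.10081442e-05]), 'ee_pos': array([ 0.24151308, -0.52123973,  0.2304401 ]), 'tool_rot': array([-3.06621339e+00, -6.75718789e-01,  3.14724624e-04]), 'ft_force': array([-0.57483941, -0.55165092,  0.55588419]), 'torque': array([-0.01904228,  0.02112041, -0.01297495]), 'opening': 0.08539785547392353}
0.0187
scene {'fx': 446.1292897680385, 'fy': 446.1292897680385, 'cx': 280.45158457725626, 'cy': 214.37807380559312, 'cam_to_world': array([[ 0.28236734, -0.7425193 ,  0.60739918,  1.38942174],
       [ 0.95927397,  0.22375253, -0.17241885, -0.20231206],
       [-0.00788278,  0.63134768,  0.77545985,  1.03363887],
       [ 0.        ,  0.        ,  0.        ,  1.        ]])}
scene green_tab [{'at'
[... 683 characters left out ...]
]
top green_block [{'at': [353.3, 236.2], 'score': 0.92}]
top green_spine [{'at': [356.1, 239.4], 'score': 0.89}, {'at': [186.2, 255.4], 'score': 0.34}]
wrist {'fx': 376.06701377121834, 'fy': 376.06701377121834, 'cx': 278.66736312916515, 'cy': 206.21344166106482, 'T_tool_cam': array([[-3.83272475e-04,  9.59842401e-01,  2.80539514e-01,
         7.09327434e-02],
       [ 9.99999911e-01,  3.18650277e-04,  2.75962529e-04,
        -6.83746450e-04],
       [ 1.75486542e-04,  2.80539595e-01, -9.59842438e-01,
        -1.42755992e-01],
       [ 0.00000000e+00,  0.00000000e+00,  0.00000000e+00,
         1.00000000e+00]])}
wrist green_tab []
wrist orange_tab []
wrist green_block []
wrist green_spine []
```

View pics/scene0.png

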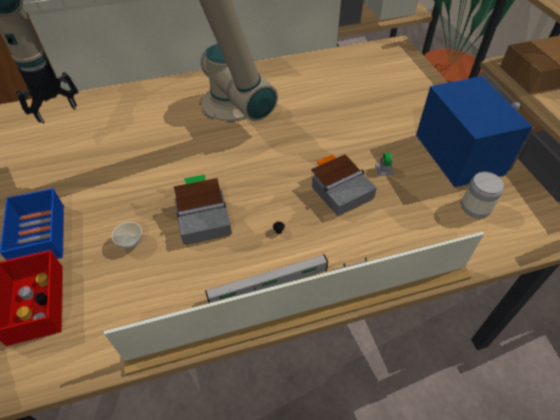

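View pics/top0.png

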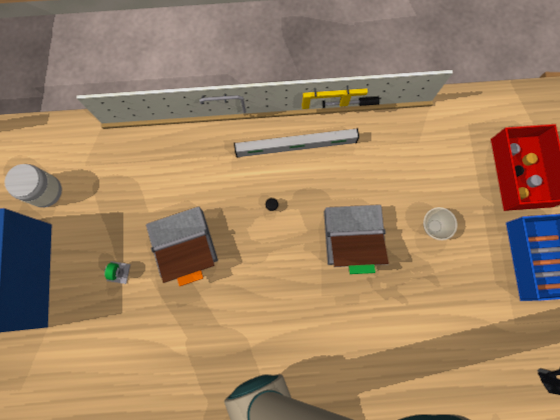

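```bash
python3 - <<'E'
import cv2
t=cv2.imread('pics/top0.png')[180:310,270:430]; s=cv2.imread('pics/scene0.png')[130:290,110:300]
cv2.imwrite('pics/tc.png',cv2.resize(t,None,fx=4.5,fy=4.5,interpolation=cv2.INTER_CUBIC)[:600])
cv2.imwrite('pics/sc.png',cv2.resize(s,None,fx=3.7,fy=3.7,interpolation=cv2.INTER_CUBIC)[:600])
E
```

```text
(no output)
```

View pics/tc.png

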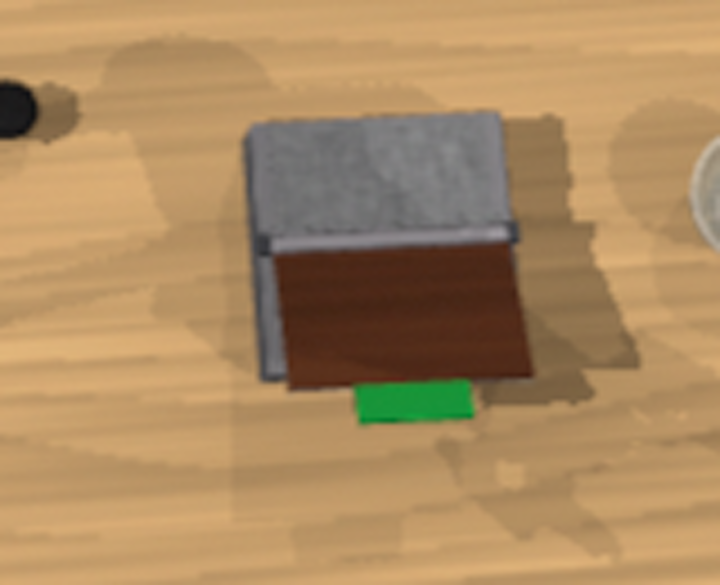

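View pics/sc.png

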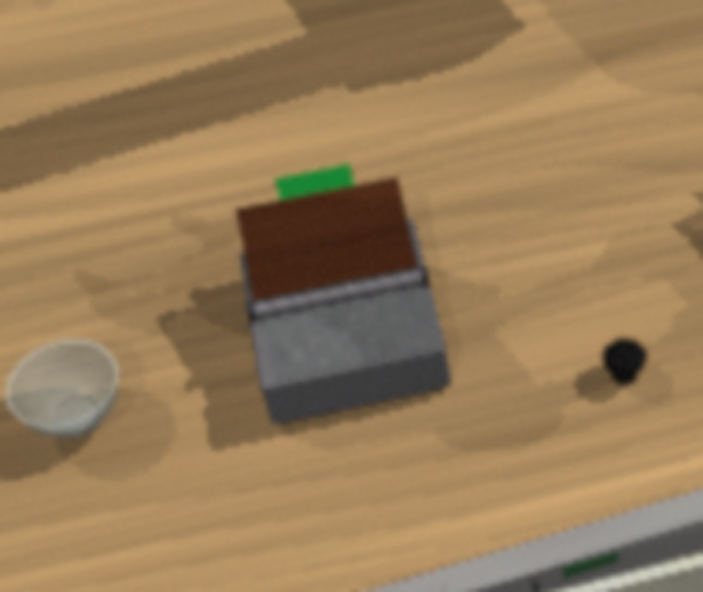

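```bash
cat > geo.py <<'E'
import numpy as np
from station import cams
def proj(n,P):
    p=cams.camera_params(n); T=np.linalg.inv(p['cam_to_world']); c=np.asarray(P)@T[:3,:3].T+T[:3,3]
    return np.c_[p['fx']*c[:,0]/-c[:,2]+p['cx'], p['cy']-p['fy']*c[:,1]/-c[:,2]]
def model(q):
    x,y,w,a=q; R=np.array([[np.cos(w),-np.sin(w)],[np.sin(w),np.cos(w)]])
    W=lambda l: np.c_[np.array(l)[:,:2]@R.T+[x,y],np.array(l)[:,2]]
    L=lambda r,s,h=.003:[-r*np.cos(a)+h*np.sin(a),s,.062+r*np.sin(a)+h*np.cos(a)]
    return W,L
E
cat > fit.py <<'E'
from geo import *
from scipy.optimize import least_squares
t=(np.array([[248,125],[500,112],[290,390],[533,377],[360,424],[473,418],[262,380]])+.5)/4.5-.5+[270,180]
s=(np.array([[445,352],[265,387],[398,180],[238,210],[350,166],[277,180]])+.5)/3.7-.5+[110,130]
def pts(q):
    W,L=model(q)
    return W([[.07,.07,.055],[.07,-.07,.055],L(.086,.064),L(.086,-.064),L(.106,.03),L(.106,-.03),[-.07,.07,.055]])
f=lambda q:np.r_[(proj('top',pts(q))-t).ravel(),(proj('scene',pts(q)[:6])-s).ravel()]
r=least_squares(f,[.4,-.15,0,.4],loss='soft_l1'); print(r.x.round(4)); print(f(r.x).reshape(-1,2).round(1).tolist())
W,L=model(r.x); print('tab',W([L(.0955,0,0)]),'tab end under',W([L(.106,0,-.003)]),'edge',W([L(.086,0,-.003)]))
E
python3 fit.py
```

```text
[ 0.5426 -0.1952 -0.0165  0.2667]
[[-0.1, -1.0], [0.1, -1.2], [-0.5, 0.5], [0.1, 0.3], [-0.4, 0.2], [0.2, 0.1], [1.3, -1.2], [0.9, -1.4], [-0.7, 0.1], [0.2, -0.7], [-0.3, 0.0], [0.4, -0.4], [-0.3, -0.1]]
tab [[ 0.45049475 -0.193697    0.08716887]] tab end under [[ 0.4395768  -0.1935173   0.08704219]] edge [[ 0.45886711 -0.1938348   0.08177122]]
```

Request:
jog_arm(targets=[[0,0,0.144,0,0,0,0],[0,0,0.144,0,0,0,0],[0,0,0.144,0,0,0,0],[0,0,0,0,0,0,0]], newtons=30)

```text
time: 1.15
ee_pos: [0.2417, -0.5218, 0.2315]
tool_rot: [3.141, -0.022, 0.0]
ft_force: [-0.3, 0.0, -0.1]
opening: 0.0286
```

```bash
cat > st.py <<'E'
from station import sensors
import numpy as np
from scipy.spatial.transform import Rotation as R
s=sensors.sense(); M=R.from_rotvec(s['tool_rot']).as_matrix()
print(s['time'],'j',s['joints'].round(2),'p',s['ee_pos'].round(4),'op',round(s['opening'],4),'f',s['ft_force'].round(1)); print(M.round(3))
E
python3 st.py
```

```text
1.15 j [-1.26  0.28  1.5  -0.    1.36  0.33] p [ 0.2417 -0.5218  0.2315] op 0.0286 f [-0.3  0.  -0.1]
[[ 1.    -0.014  0.   ]
 [-0.014 -1.    -0.   ]
 [ 0.     0.    -1.   ]]
```

Request:
jog_arm(targets=[[0,0,0,1.5,-4.1,0,0],[0,0,0,1.5,-4.1,0,0],[0,0,0,1.5,-4.1,0,0],[0,0,0,1.5,-4.1,0,0],[0,0,0,1.5,-4.1,0,0],[0,0,0,1.5,-4.1,0,0],[0,0,0,1.5,-4.1,0,0],[0,0,0,1.5,-4.1,0,0],[0,0,0,0,0,0,0]])

```text
time: 2.05
ee_pos: [0.3665, -0.1851, 0.2302]
tool_rot: [3.139, 0.019, 0.007]
ft_force: [0.1, -0.3, -0.8]
opening: -0.0001
```

```bash
python3 st.py
```

```text
2.05 j [-0.64  0.02  1.82  0.    1.29  0.92] p [ 0.3665 -0.1851  0.2302] op -0.0001 f [ 0.1 -0.3 -0.8]
[[ 1.     0.012  0.005]
 [ 0.012 -1.    -0.003]
 [ 0.005  0.003 -1.   ]]
```

Request:
jog_arm(targets=[[0,0.13,0.01,0,0,0,0],[0,0.13,0,0,0,0,0],[0,0.13,0,0,0,0,0],[0,0.13,0,0,0,0,0],[0,0.13,0,0,0,0,0],[0,0.13,0,0,0,0,0],[0,0,0,0,0,0,0]])

```text
time: 2.75
ee_pos: [0.3677, -0.1849, 0.2298]
tool_rot: [2.927, 0.052, 1.131]
ft_force: [-0.3, 0.8, 0.2]
opening: -0.0002
```

```bash
python3 st.py
```

```text
2.75 j [-1.31 -0.2   2.27  0.85  1.05 -0.21] p [ 0.3677 -0.1849  0.2298] op -0.0002 f [-0.3  0.8  0.2]
[[ 0.74   0.03   0.672]
 [ 0.032 -0.999  0.009]
 [ 0.672  0.015 -0.74 ]]
```

Request:
jog_arm(targets=[[0,0.02,0,-1.8,0.15,2.9,0],[0,0.02,0,-1.8,0.15,2.9,0],[0,0.01,0,-1.8,0.15,2.9,0],[0,0,0,-1.8,0.15,2.9,0],[0,0,0,-1.8,0.15,2.9,0],[0,0,0,0,0,0,0]])

```text
time: 3.35
ee_pos: [0.4073, -0.2072, 0.0651]
tool_rot: [2.885, 0.073, 1.188]
ft_force: [0.3, 0.5, 1.2]
opening: -0.0
```

```bash
python3 st.py; python3 - <<'E'
from station import cams
import cv2
cv2.imwrite('pics/w1.png',cams.get_image('wrist'))
cv2.imwrite('pics/s1.png',cv2.resize(cams.get_image('scene')[110:260,110:310],None,fx=4,fy=4,interpolation=cv2.INTER_CUBIC))
E
```

```text
3.35 j [-1.22  0.28  2.55  1.59  0.72 -1.16] p [ 0.4073 -0.2072  0.0651] op -0.0 f [0.3 0.5 1.2]
[[ 0.709  0.035  0.704]
 [ 0.051 -0.999 -0.001]
 [ 0.703  0.037 -0.71 ]]
```

View pics/w1.png

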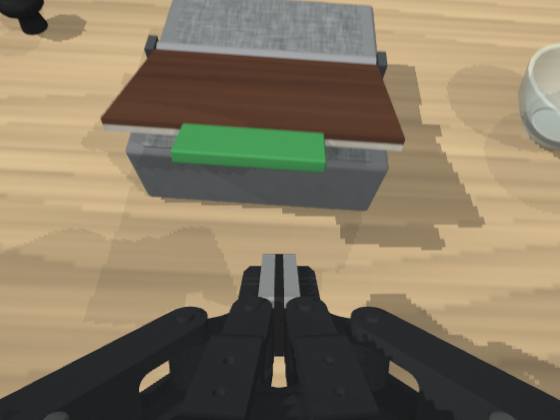

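View pics/s1.png

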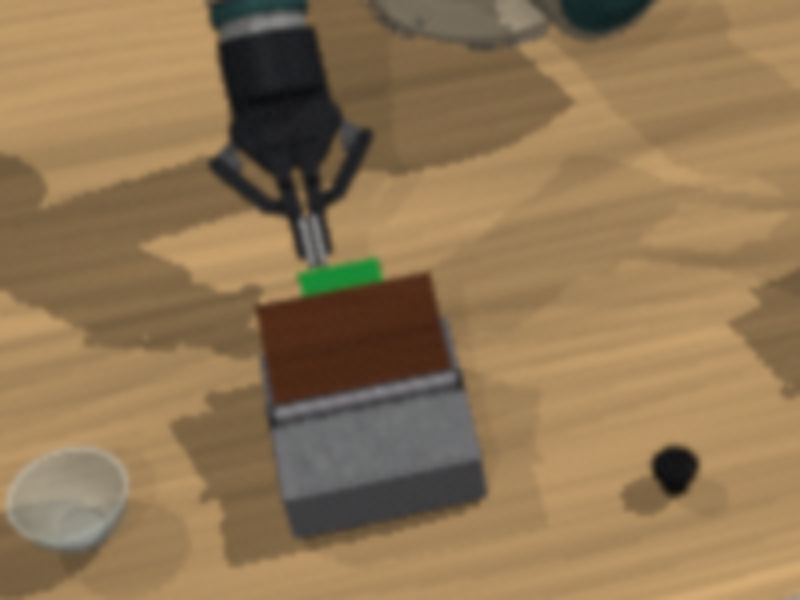

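Request:
jog_arm(targets=[[0,0,0.01,0.9,-0.4,1.1,0],[0,0,0.01,0.9,-0.4,1.1,0],[0,0,0.01,0.9,-0.4,1.1,0],[0,0,0,0,0,0,0]])

```text
time: 3.85
ee_pos: [0.4539, -0.1962, 0.0736]
tool_rot: [2.869, 0.052, 1.206]
ft_force: [0.3, 0.5, -3.7]
opening: -0.0001
```

```bash
python3 st.py; python3 - <<'E'
from station import cams
import cv2
cv2.imwrite('pics/w2.png',cams.get_image('wrist'))
E
```

```text
3.85 j [-1.04  0.27  2.5   1.73  0.66 -1.11] p [ 0.4539 -0.1962  0.0736] op -0.0001 f [ 0.3  0.5 -3.7]
[[ 0.699  0.02   0.715]
 [ 0.042 -0.999 -0.014]
 [ 0.714  0.039 -0.699]]
```

View pics/w2.png

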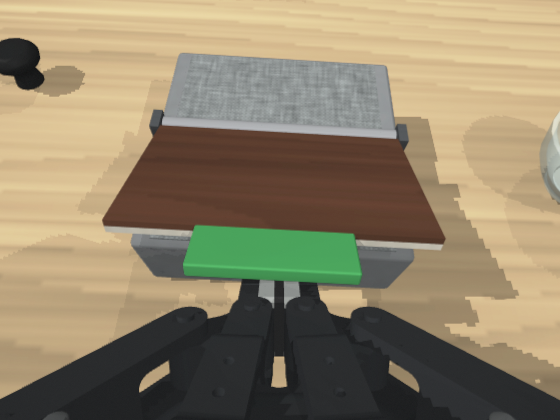

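Request:
jog_arm(targets=[[0,0,0,1.0,0,-0.5,0],[0,0,0,1.0,0,-0.5,0],[0,0,0,1.0,0,-0.5,0],[0,0,0,1.0,0,-0.5,0],[0,0,0,0,0,0,0]])

```text
time: 4.4
ee_pos: [0.464, -0.1943, 0.1233]
tool_rot: [2.858, 0.063, 1.203]
ft_force: [0.5, 0.4, -0.6]
opening: -0.0
```

```bash
python3 st.py; python3 - <<'E'
from station import cams
import cv2
cv2.imwrite('pics/w3.png',cams.get_image('wrist'))
cv2.imwrite('pics/s3.png',cv2.resize(cams.get_image('scene')[110:260,110:310],None,fx=4,fy=4,interpolation=cv2.INTER_CUBIC))
E
```

```text
4.4 j [-1.    0.13  2.42  1.48  0.63 -0.76] p [ 0.464  -0.1943  0.1233] op -0.0 f [ 0.5  0.4 -0.6]
[[ 0.698  0.022  0.715]
 [ 0.053 -0.998 -0.021]
 [ 0.714  0.053 -0.698]]
```

View pics/w3.png

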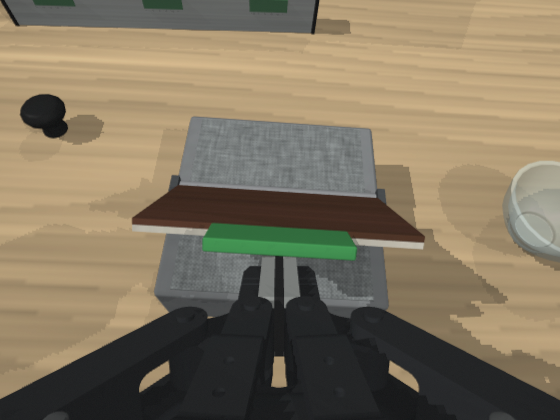

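View pics/s3.png

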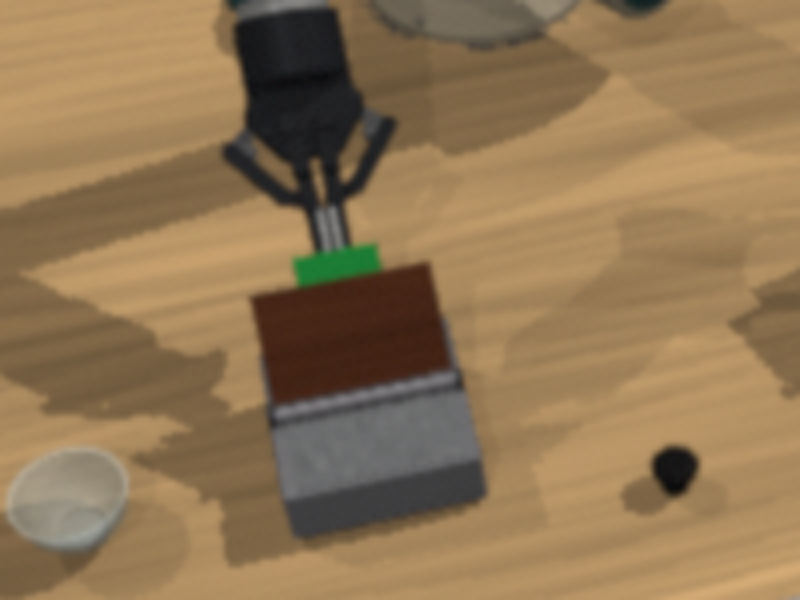

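Request:
jog_arm(targets=[[0,0,0.01,1.1,0.05,0.4,0],[0,0,0.01,1.1,0.05,0.4,0],[0,0,0.01,1.1,0.05,0.4,0],[0,0,0,1.0,0.05,0.7,0],[0,0,0,1.0,0.05,0.7,0],[0,0,0,1.0,0.05,0.7,0],[0,0,0,0,0,0,0]])

```text
time: 5.2
ee_pos: [0.5273, -0.1959, 0.1409]
tool_rot: [2.877, 0.006, 1.196]
ft_force: [-1.1, -0.0, 0.2]
opening: -0.0003
```

```bash
python3 st.py; python3 - <<'E'
from station import cams
import cv2
cv2.imwrite('pics/w4.png',cams.get_image('wrist'))
cv2.imwrite('pics/s4.png',cv2.resize(cams.get_image('scene')[110:260,110:310],None,fx=4,fy=4,interpolation=cv2.INTER_CUBIC))
E
```

```text
5.2 j [-0.82  0.15  2.29  1.43  0.53 -0.49] p [ 0.5273 -0.1959  0.1409] op -0.0003 f [-1.1 -0.   0.2]
[[ 0.705 -0.006  0.709]
 [ 0.014 -1.    -0.023]
 [ 0.709  0.026 -0.705]]
```

View pics/w4.png

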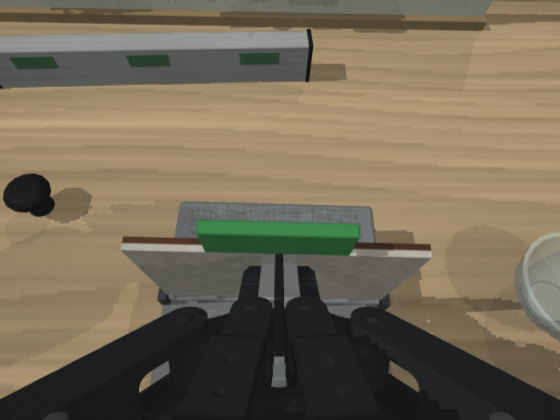

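View pics/s4.png

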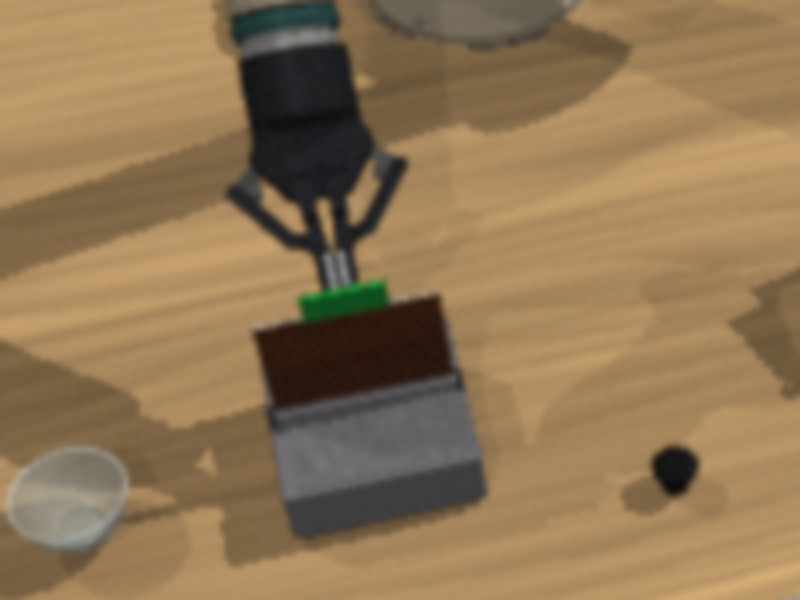

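Request:
jog_arm(targets=[[0,0,0,0.95,0,0.95,0],[0,0,0,0.95,0,0.95,0],[0,0,0,0.95,0,0.95,0],[0,0,0,0.6,0,1.15,0],[0,0,0,0.6,0,1.15,0],[0,0,0,0.6,0,1.15,0],[0,0,0,0,0,0,0]])

```text
time: 6.0
ee_pos: [0.6085, -0.1964, 0.1253]
tool_rot: [2.88, 0.001, 1.19]
ft_force: [-1.3, 0.2, 1.6]
opening: -0.0001
```

```bash
python3 st.py; python3 - <<'E'
from station import cams
import cv2
cv2.imwrite('pics/w5.png',cams.get_image('wrist'))
cv2.imwrite('pics/s5.png',cv2.resize(cams.get_image('scene')[110:260,110:310],None,fx=4,fy=4,interpolation=cv2.INTER_CUBIC))
E
```

```text
6.0 j [-0.67  0.27  2.17  1.52  0.43 -0.45] p [ 0.6085 -0.1964  0.1253] op -0.0001 f [-1.3  0.2  1.6]
[[ 0.709 -0.009  0.706]
 [ 0.01  -1.    -0.023]
 [ 0.706  0.024 -0.708]]
```

View pics/w5.png

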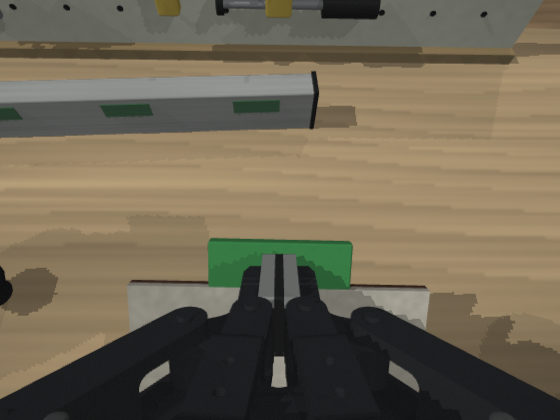

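View pics/s5.png

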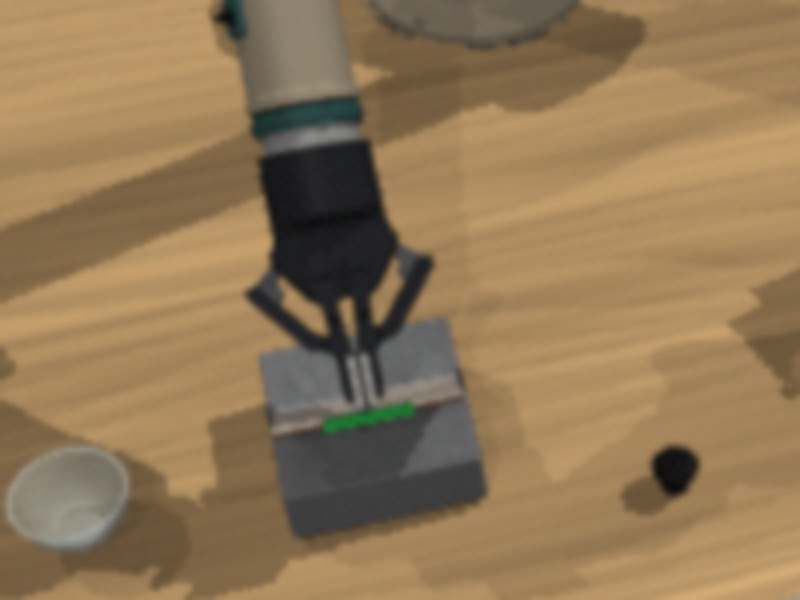

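Request:
jog_arm(targets=[[0,-0.06,0,0.1,0,1.0,0],[0,-0.06,0,0.15,0,1.0,0],[0,-0.06,0,0.2,0,1.0,0],[0,-0.06,0,-0.3,0,0.8,0],[0,-0.06,0,-0.25,0,0.8,0],[0,0,0,0,0,0,0]])

```text
time: 6.7
ee_pos: [0.631, -0.1966, 0.094]
tool_rot: [3.021, -0.008, 0.778]
ft_force: [0.4, -0.3, 0.7]
opening: 0.0001
```

```bash
python3 st.py; python3 - <<'E'
from station import cams
import cv2
cv2.imwrite('pics/s6.png',cv2.resize(cams.get_image('scene')[110:260,110:310],None,fx=4,fy=4,interpolation=cv2.INTER_CUBIC))
E
```

```text
6.7 j [-0.53  0.33  1.94  0.53  0.47  0.62] p [ 0.631  -0.1966  0.094 ] op 0.0001 f [ 0.4 -0.3  0.7]
[[ 0.876 -0.01   0.483]
 [ 0.001 -1.    -0.022]
 [ 0.483  0.02  -0.875]]
```

View pics/s6.png

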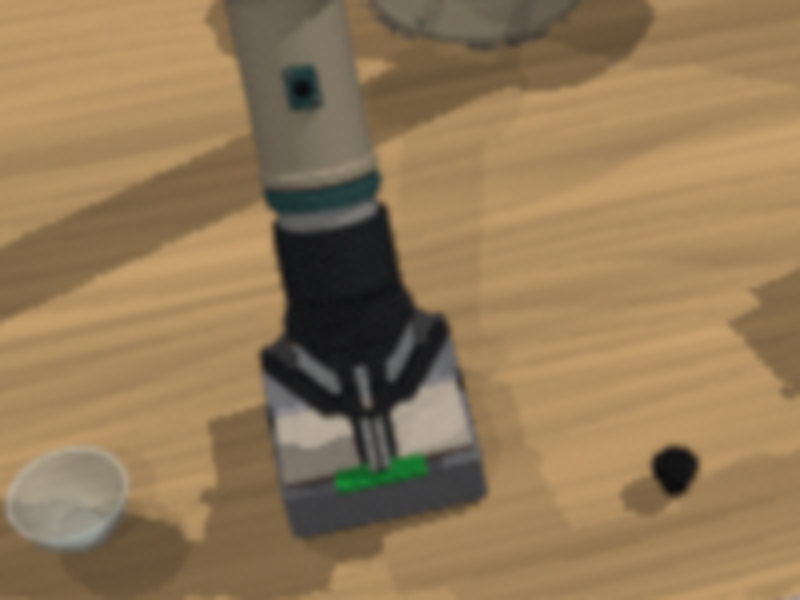

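Request:
jog_arm(targets=[[0,-0.06,0,-0.25,0,0.45,0],[0,-0.06,0,-0.2,0,0.45,0],[0,-0.06,0,-0.2,0,0.45,0],[0,0,0,-0.1,0,0.4,0],[0,0,0,0,0,0,0]])

```text
time: 7.25
ee_pos: [0.6286, -0.1949, 0.0763]
tool_rot: [3.085, -0.017, 0.51]
ft_force: [-0.9, 0.7, -1.0]
opening: 0.0003
```

```bash
python3 st.py
```

```text
7.25 j [-0.48  0.39  1.82  0.23  0.65  0.94] p [ 0.6286 -0.1949  0.0763] op 0.0003 f [-0.9  0.7 -1. ]
[[ 0.947 -0.013  0.322]
 [-0.008 -1.    -0.016]
 [ 0.322  0.012 -0.947]]
```

Request:
jog_arm(targets=[[0,0,0,-0.1,0,0.3,0],[0,0,0,-0.1,0,0.3,0],[0,0,0,0,0,0,0]])

```text
time: 7.55
ee_pos: [0.6274, -0.1948, 0.0699]
tool_rot: [3.086, -0.02, 0.516]
ft_force: [1.5, -0.5, 0.6]
opening: 0.0002
```

Request:
jog_arm(targets=[[0,0,0,-0.05,0,0.2,0]])

```text
time: 7.65
ee_pos: [0.6275, -0.1948, 0.0679]
tool_rot: [3.086, -0.021, 0.517]
ft_force: [1.5, 0.6, 3.1]
opening: 0.0006
```

Request:
jog_arm(targets=[[0,0,0,-0.05,0,0.2,0]])

```text
time: 7.75
ee_pos: [0.6277, -0.1948, 0.0669]
tool_rot: [3.085, -0.021, 0.519]
ft_force: [-7.3, 2.2, 19.4]
opening: 0.0
```

Request:
jog_arm(targets=[[0,0,0,0,0,0.1,0]])

```text
time: 7.85
ee_pos: [0.6277, -0.1948, 0.0671]
tool_rot: [3.085, -0.02, 0.52]
ft_force: [-5.0, 0.9, 10.9]
opening: 0.0
```

Request:
jog_arm(targets=[[0,0,0,0,0,0.1,0]])

```text
time: 7.95
ee_pos: [0.6277, -0.1948, 0.0672]
tool_rot: [3.085, -0.019, 0.52]
ft_force: [-3.2, -0.5, 7.3]
opening: 0.0002
```

Request:
jog_arm(targets=[[0,0,0,0,0,0.15,0],[0,0,0,0,0,0.15,0]])

```text
time: 8.15
ee_pos: [0.6278, -0.1948, 0.0671]
tool_rot: [3.084, -0.017, 0.522]
ft_force: [-6.0, 1.0, 13.2]
opening: 0.0002
```

Request:
jog_arm(targets=[[0,0,0,0,0,-1,0],[0,0,0,0,0,-2,0],[0,0,0,0,0,-4,0],[0,0,0,0,0,-4,0],[0,0,0,-3,0,-3,0],[0,0,0,-4,0,-2,0],[0,0,0,-4,0,-2,0],[0,0,0,-4,0,-2,0],[0,0,0,-4,0,0,0],[0,0,0,-4,0,0,0],[0,0,0,0,0,0,0]])

```text
time: 9.25
ee_pos: [0.328, -0.1839, 0.1822]
tool_rot: [3.095, -0.005, 0.497]
ft_force: [0.2, 0.4, -0.7]
opening: -0.0001
```

```bash
python3 st.py; python3 - <<'E'
from station import cams
import cv2
t=cams.get_image('top'); s=cams.get_image('scene')
cv2.imwrite('pics/t7.png',t);cv2.imwrite('pics/s7.png',s)
cv2.imwrite('pics/s7c.png',cv2.resize(s[130:290,110:300],None,fx=3.7,fy=3.7,interpolation=cv2.INTER_CUBIC))
cv2.imwrite('pics/t7c.png',cv2.resize(t[180:310,270:430],None,fx=4.5,fy=4.5,interpolation=cv2.INTER_CUBIC))
E
```

```text
9.25 j [-0.95 -0.14  2.14  0.31  0.96  0.46] p [ 0.328  -0.1839  0.1822] op -0.0001 f [ 0.2  0.4 -0.7]
[[ 0.95  -0.004  0.313]
 [-0.002 -1.    -0.008]
 [ 0.313  0.007 -0.95 ]]
```

View pics/t7.png

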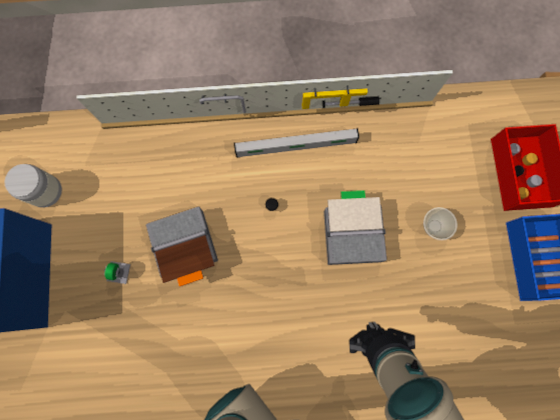

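View pics/s7c.png

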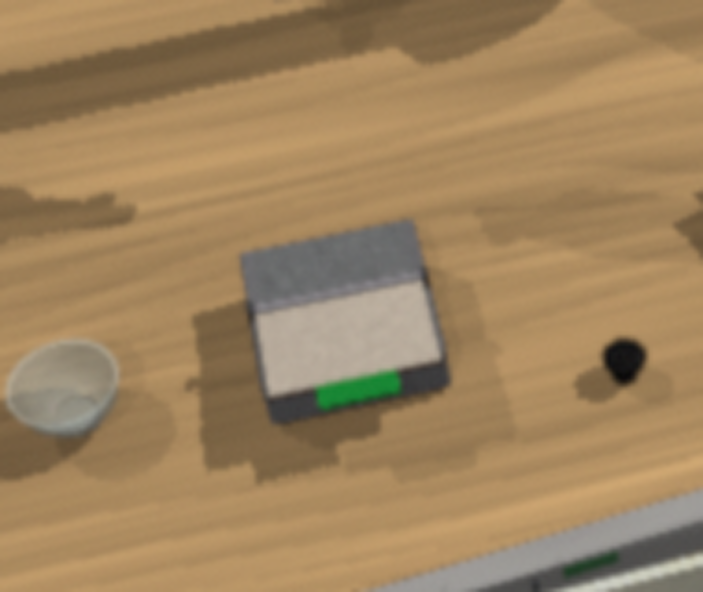

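View pics/t7c.png

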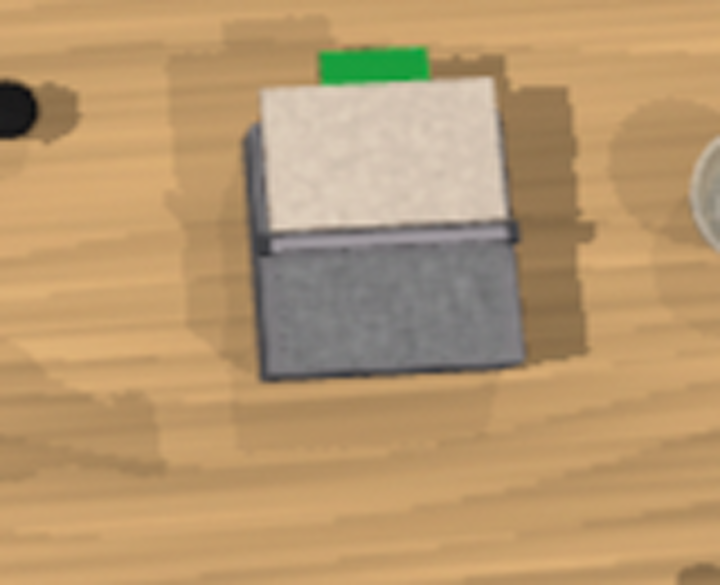

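```bash
python3 - <<'E'
from geo import *
from scipy.optimize import least_squares
t=(np.array([[262,88],[493,77],[318,53],[428,47]])+.5)/4.5-.5+[270,180]
s=(np.array([[441,360],[268,395],[400,394],[318,410]])+.5)/3.7-.5+[110,130]
def f(q,h=-.003):
    W,L=model([.5426,-.1952,-.0165,q[0]]); p=W([L(.086,.064,h),L(.086,-.064,h),L(.106,.03,h),L(.106,-.03,h)])
    return np.r_[(proj('top',p)-t).ravel(),(proj('scene',p)-s).ravel()]
r=least_squares(f,[3.0]); print(r.x,f(r.x).reshape(-1,2).round(1).tolist())
for a in (3.0,3.05,3.14): print(a,(f([a])**2).sum())
E
```

```text
[3.17775975] [[-1.0, 0.2], [-0.8, -0.2], [-0.5, -0.5], [-0.9, -0.5], [0.7, -0.3], [1.0, 0.5], [1.0, -1.0], [1.1, -0.4]]
3.0 92.32646360615627
3.05 50.1858554200452
3.14 11.688930166116162
```

Measured angle 3.18 ± a few hundredths, which means it is flat against the stop. The gripper is clear, so I'm handing the job in.

```bash
python3 -c "
from station import job
print(job.finish_job())"
```

```text
the job is handed in; nothing more can be done
None
```

The green-tabbed leaf now lies flat on the far half of its block, white side up. I handed the job in at about 9.4 s of the 48 s allowed; handing in reports no verdict.

**How it was done:** I shut the fingers, tilted them about 45° and slid them under the green tab. They then followed the leaf's arc past upright without pinching it. To finish, I pressed the leaf down from above and backed the arm off.

**Forces:** The readings between moves stayed under 5 N while the leaf was turning. The final press peaked at about 21 N, against the 45 N limit.

**Last checks:**
- **Leaf angle:** A fit to the top and scene pictures gives 3.18 rad. That is slightly past the stop at 3.14, so within measurement error it is flat.
- **Green block:** Its corners show at the same pixels as at the start.
- **Other objects:** By eye, the orange leaf and its block, the knob, ramekin, castor and level are unmoved. I did not measure them.
- **Gripper:** It stood about 0.2 m from the block on the robot's side, with the wrist force near zero.

No check failed. One disagreement on the way: the insertion under the tab ended about 10 mm higher than planned, touching the tab at about 4 N, and the turn went on from there.

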